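Point along a row of test cassettes, then stop the timer

ROBOT

A 6-joint arm with a two-finger parallel gripper is mounted at the origin on the work surface. World frame = base frame: x ahead of the robot, y to its left, z up, the work surface at z = 0. Lengths are in m, angles in rad, forces in N, time in s.
With the tool pointing down it reaches from about 0.325 to 1 m from the base axis. Payload 5.1 kg.
Tool frame: the origin (TCP) lies midway between the tips of the shut fingers; the grasp point (between the pads) lies 19 mm behind it (robot.grip_point_offset is the distance from the TCP to the grasp point, in m); z points along the fingers, y is the direction in which the jaws open and shut (so a half turn about z gives the same grasp; the last joint's range is limited). The gripper opens to 85 mm and grips with 20 to 120 N. Pads are 22 mm wide; open, the fingers measure 114 mm over their backs; the gripper's body (76 mm by 85 mm) begins 54 mm behind the grasp point. The pads swing forward as they close: fully open they stand 13 mm farther back than shut.
Start: joints at [1.214, 0.124, 1.65, -0, 1.367, -0.083], TCP at [0.176, 0.626, 0.231] pointing down, gripper open.
Joint ranges: [-2.61, 2.61], [-1.02, 2.33], [0.03, 2.71], [-1.35, 4.49], [0.32, 2.68], [-2.91, 2.91]. Speed limits (rad/s): [2.57, 2.57, 3.14, 3.14, 3.14, 3.14].

INTERFACE

Orientations are given as a unit quaternion [w, x, y, z].
In Python, from rig import robot gives the robot as it stands.
- The arm moves only by the tool send_rows, never from a script. Its arguments are lists of equal length, an entry for each row: "angular": the turn, a rotation vector about the tool's x, y, z in rad, a list of three; "xyz": the shift along the tool's x, y, z in cm, a list of three; "hand": the opening in per cent of the stroke, from 0 (shut) to 100 (fully open). A call has 1 to 20 rows; each row is the pose to reach, as a shift and turn from the pose commanded when the call began, along the tool's axes at that moment; what a row does not reach only later rows make up. A row lasts 1/8 s, in which the tool goes at most 62.5 mm and 10.7 degrees, less where a joint would pass 70% of its speed; a pose out of reach is approached as far as the arm can. A call with a gripper value outside its range is refused whole. The fingers move at their own pace and stop on an object; "force" is the grip in N (left out, the last holds). Time passes only in rows, so rows that repeat a pose let the fingers close. It gives the time, the measured TCP pose, the force and the opening at its end, in the units of the state.
- robot.observe(): the state, without advancing time (a new reading comes with each control period).
- robot.snapshot(name): name is "scene" or "side" or "wrist"; returns the picture (480x640x3 uint8, blue, green, red); there is no depth.
- robot.camera_info(name): a dict with "intrinsics" (3x3 intrinsics, pixels), "world_from_camera" (4x4, takes a point from camera to world coordinates). Camera axes: x right, y down, z forward; pixel columns grow to the right and rows downward; lengths in m; the calibration is good to about 2 mm. A picture is of the moment at which its call begins: read the wrist's pose just before it. camera_info takes no time and is no camera call; for the wrist camera it gives the pose at the moment of the call.
- robot.job_done(): hands the job in, once; it reports no verdict.
Trained networks look in the newest picture that a camera, given by its name, has taken for a name from the list of things; names that differ only in an ending like _2 or _b are one class to them, and where a whole thing is asked for, a point or a joint stands for the part that bears it (a point fixed in the world has none). Each returns a list of dicts, best first, with "conf" (0 to 1); they miss things now and then, are a little off and sometimes report something else, mostly with a low value. They report only what shows in the picture. A call takes as long as a camera call.
- robot.regions_of(query, camera): "mask" (480x640 bool, what is visible of it) and "centre" ([row, column] in pixels, amid what is visible of it).
The state is a dict: "t": time; "joints": joint angles; "joint_velocities": joint speeds; "tau": joint torques, N m; "position": TCP position; "ee_rot": TCP orientation; "contact_force": force on the tool from outside, world axes, zero at the start; "wrist_torque": the same for the moment, N m; "width": opening from 0.0 (shut) to 1.0 (fully open).
Only numpy, scipy, OpenCV 4.12 (cv2) and the standard library are available. Lean on these libraries where they do the work, as an engineer would, in place of code of your own. Each camera call takes 0.05 s, during which the arm holds its last target.

TASK

Read off the row of four test cassettes for a colleague: with the fingers shut and straight down, point at each rectangular result window (not the round well) in turn, starting with the cassette farthest from the timer and working along towards the timer, pausing about a second over each with the fingertips some 15 mm above it. Do not touch or shift the cassettes. Then press the timer's button fully down with the fingertips to stop the clock, let it come up and move clear, leaving everything else where it is.

Things in the scene. Friction and masses are not known exactly. Their poses are not given: they have to be found in the camera images.
- mat: Dark rubber mat fixed to the steel bench, 140 x 240 x 3 mm. Origin: centre of its underside. The cassettes lie on it side by side in a row along its y (240 mm), about 54 mm apart, with lengths roughly along its x; z up.
- cassette_a: White plastic test cassette, 80 x 28 x 6 mm, 15 g, lying loose and flat on the mat. Origin: centre of its underside. Its x runs along the 80 mm length towards the end with the rectangular result window; a round sample well 9 mm across lies 24 mm the other way. z up. All four are alike; which one lies where in the row changes, and so does which end points away from the robot.
- cassette_b: White plastic test cassette, 80 x 28 x 6 mm, 15 g, lying loose and flat on the mat. Origin: centre of its underside. Its x runs along the 80 mm length towards the end with the rectangular result window; a round sample well 9 mm across lies 24 mm the other way. z up. All four are alike; which one lies where in the row changes, and so does which end points away from the robot.
- cassette_c: White plastic test cassette, 80 x 28 x 6 mm, 15 g, lying loose and flat on the mat. Origin: centre of its underside. Its x runs along the 80 mm length towards the end with the rectangular result window; a round sample well 9 mm across lies 24 mm the other way. z up. All four are alike; which one lies where in the row changes, and so does which end points away from the robot.
- cassette_d: White plastic test cassette, 80 x 28 x 6 mm, 15 g, lying loose and flat on the mat. Origin: centre of its underside. Its x runs along the 80 mm length towards the end with the rectangular result window; a round sample well 9 mm across lies 24 mm the other way. z up. All four are alike; which one lies where in the row changes, and so does which end points away from the robot.
- window_a (a point): Centre of the result window (22 x 7 mm, pale with one thin line, grey frame) on the upper face of cassette_a, 9 mm above the bench; axes as the cassette.
- window_b (a point): Centre of the result window (22 x 7 mm, pale with one thin line, grey frame) on the upper face of cassette_b, 9 mm above the bench; axes as the cassette.
- window_c (a point): Centre of the result window (22 x 7 mm, pale with one thin line, grey frame) on the upper face of cassette_c, 9 mm above the bench; axes as the cassette.
- window_d (a point): Centre of the result window (22 x 7 mm, pale with one thin line, grey frame) on the upper face of cassette_d, 9 mm above the bench; axes as the cassette.
- timer: Round grey bench timer, 84 mm across and 20 mm high, fixed to the bench just beyond one end of the row (either end). Origin: centre of its underside. A dark display on its +x side, one round button on its -x side; z up.
- stop_top (a point): Centre of the top of the timer's button: round, black, 22 mm across, in a small grey housing on the timer's face, 12 mm from the timer's centre, its top 41 mm above the bench. It is pressed straight down.
- stop (a joint): Travel of the timer's button: 0 up, 0.005 m fully down; the spring needs 4 N at full travel and brings it back up.
- dropper: Bystander: closed dropper bottle, 34 mm across and 60 mm high, loose, standing at the end of the row opposite the timer. Origin: centre of its underside.
- rack: Bystander: black tube rack, 90 x 165 x 48 mm, loose, with two capped tubes fixed in it reaching 94 mm above the bench, standing beyond the row. Origin: centre of its underside.
- carton: Bystander: closed white carton with a brown lid, 100 x 80 x 70 mm, loose, beside the rack. Origin: centre of its underside.

How it is judged:
On the way, in this order (a step that is already met when the one before it is completed fails the run):
1. the fingertips point down at the window of the cassette farthest from the timer, within 15 mm sideways and about 2 to 34 mm above it, for half a second (((y of timer in the frame of mat below 0 m and y of cassette_a in the frame of mat between 0.061 and 0.101 m and horizontal distance between the grasp point and window_a below 0.015 m and z of the grasp point in the frame of window_a between 0.021 and 0.053 m) or (y of timer in the frame of mat below 0 m and y of cassette_b in the frame of mat between 0.061 and 0.101 m and horizontal distance between the grasp point and window_b below 0.015 m and z of the grasp point in the frame of window_b between 0.021 and 0.053 m) or (y of timer in the frame of mat below 0 m and y of cassette_c in the frame of mat between 0.061 and 0.101 m and horizontal distance between the grasp point and window_c below 0.015 m and z of the grasp point in the frame of window_c between 0.021 and 0.053 m) or (y of timer in the frame of mat below 0 m and y of cassette_d in the frame of mat between 0.061 and 0.101 m and horizontal distance between the grasp point and window_d below 0.015 m and z of the grasp point in the frame of window_d between 0.021 and 0.053 m) or (y of timer in the frame of mat above 0 m and y of cassette_a in the frame of mat between -0.101 and -0.061 m and horizontal distance between the grasp point and window_a below 0.015 m and z of the grasp point in the frame of window_a between 0.021 and 0.053 m) or (y of timer in the frame of mat above 0 m and y of cassette_b in the frame of mat between -0.101 and -0.061 m and horizontal distance between the grasp point and window_b below 0.015 m and z of the grasp point in the frame of window_b between 0.021 and 0.053 m) or (y of timer in the frame of mat above 0 m and y of cassette_c in the frame of mat between -0.101 and -0.061 m and horizontal distance between the grasp point and window_c below 0.015 m and z of the grasp point in the frame of window_c between 0.021 and 0.053 m) or (y of timer in the frame of mat above 0 m and y of cassette_d in the frame of mat between -0.101 and -0.061 m and horizontal distance between the grasp point and window_d below 0.015 m and z of the grasp point in the frame of window_d between 0.021 and 0.053 m))), for 0.5 s.
2. the fingertips point down at the window of the cassette second farthest from the timer, within 15 mm sideways and about 2 to 34 mm above it, for half a second (((y of timer in the frame of mat below 0 m and y of cassette_a in the frame of mat between 0.007 and 0.047 m and horizontal distance between the grasp point and window_a below 0.015 m and z of the grasp point in the frame of window_a between 0.021 and 0.053 m) or (y of timer in the frame of mat below 0 m and y of cassette_b in the frame of mat between 0.007 and 0.047 m and horizontal distance between the grasp point and window_b below 0.015 m and z of the grasp point in the frame of window_b between 0.021 and 0.053 m) or (y of timer in the frame of mat below 0 m and y of cassette_c in the frame of mat between 0.007 and 0.047 m and horizontal distance between the grasp point and window_c below 0.015 m and z of the grasp point in the frame of window_c between 0.021 and 0.053 m) or (y of timer in the frame of mat below 0 m and y of cassette_d in the frame of mat between 0.007 and 0.047 m and horizontal distance between the grasp point and window_d below 0.015 m and z of the grasp point in the frame of window_d between 0.021 and 0.053 m) or (y of timer in the frame of mat above 0 m and y of cassette_a in the frame of mat between -0.047 and -0.007 m and horizontal distance between the grasp point and window_a below 0.015 m and z of the grasp point in the frame of window_a between 0.021 and 0.053 m) or (y of timer in the frame of mat above 0 m and y of cassette_b in the frame of mat between -0.047 and -0.007 m and horizontal distance between the grasp point and window_b below 0.015 m and z of the grasp point in the frame of window_b between 0.021 and 0.053 m) or (y of timer in the frame of mat above 0 m and y of cassette_c in the frame of mat between -0.047 and -0.007 m and horizontal distance between the grasp point and window_c below 0.015 m and z of the grasp point in the frame of window_c between 0.021 and 0.053 m) or (y of timer in the frame of mat above 0 m and y of cassette_d in the frame of mat between -0.047 and -0.007 m and horizontal distance between the grasp point and window_d below 0.015 m and z of the grasp point in the frame of window_d between 0.021 and 0.053 m))), for 0.5 s.
3. the fingertips point down at the window of the cassette third farthest from the timer, within 15 mm sideways and about 2 to 34 mm above it, for half a second (((y of timer in the frame of mat below 0 m and y of cassette_a in the frame of mat between -0.047 and -0.007 m and horizontal distance between the grasp point and window_a below 0.015 m and z of the grasp point in the frame of window_a between 0.021 and 0.053 m) or (y of timer in the frame of mat below 0 m and y of cassette_b in the frame of mat between -0.047 and -0.007 m and horizontal distance between the grasp point and window_b below 0.015 m and z of the grasp point in the frame of window_b between 0.021 and 0.053 m) or (y of timer in the frame of mat below 0 m and y of cassette_c in the frame of mat between -0.047 and -0.007 m and horizontal distance between the grasp point and window_c below 0.015 m and z of the grasp point in the frame of window_c between 0.021 and 0.053 m) or (y of timer in the frame of mat below 0 m and y of cassette_d in the frame of mat between -0.047 and -0.007 m and horizontal distance between the grasp point and window_d below 0.015 m and z of the grasp point in the frame of window_d between 0.021 and 0.053 m) or (y of timer in the frame of mat above 0 m and y of cassette_a in the frame of mat between 0.007 and 0.047 m and horizontal distance between the grasp point and window_a below 0.015 m and z of the grasp point in the frame of window_a between 0.021 and 0.053 m) or (y of timer in the frame of mat above 0 m and y of cassette_b in the frame of mat between 0.007 and 0.047 m and horizontal distance between the grasp point and window_b below 0.015 m and z of the grasp point in the frame of window_b between 0.021 and 0.053 m) or (y of timer in the frame of mat above 0 m and y of cassette_c in the frame of mat between 0.007 and 0.047 m and horizontal distance between the grasp point and window_c below 0.015 m and z of the grasp point in the frame of window_c between 0.021 and 0.053 m) or (y of timer in the frame of mat above 0 m and y of cassette_d in the frame of mat between 0.007 and 0.047 m and horizontal distance between the grasp point and window_d below 0.015 m and z of the grasp point in the frame of window_d between 0.021 and 0.053 m))), for 0.5 s.
4. the fingertips point down at the window of the cassette nearest the timer, within 15 mm sideways and about 2 to 34 mm above it, for half a second (((y of timer in the frame of mat below 0 m and y of cassette_a in the frame of mat between -0.101 and -0.061 m and horizontal distance between the grasp point and window_a below 0.015 m and z of the grasp point in the frame of window_a between 0.021 and 0.053 m) or (y of timer in the frame of mat below 0 m and y of cassette_b in the frame of mat between -0.101 and -0.061 m and horizontal distance between the grasp point and window_b below 0.015 m and z of the grasp point in the frame of window_b between 0.021 and 0.053 m) or (y of timer in the frame of mat below 0 m and y of cassette_c in the frame of mat between -0.101 and -0.061 m and horizontal distance between the grasp point and window_c below 0.015 m and z of the grasp point in the frame of window_c between 0.021 and 0.053 m) or (y of timer in the frame of mat below 0 m and y of cassette_d in the frame of mat between -0.101 and -0.061 m and horizontal distance between the grasp point and window_d below 0.015 m and z of the grasp point in the frame of window_d between 0.021 and 0.053 m) or (y of timer in the frame of mat above 0 m and y of cassette_a in the frame of mat between 0.061 and 0.101 m and horizontal distance between the grasp point and window_a below 0.015 m and z of the grasp point in the frame of window_a between 0.021 and 0.053 m) or (y of timer in the frame of mat above 0 m and y of cassette_b in the frame of mat between 0.061 and 0.101 m and horizontal distance between the grasp point and window_b below 0.015 m and z of the grasp point in the frame of window_b between 0.021 and 0.053 m) or (y of timer in the frame of mat above 0 m and y of cassette_c in the frame of mat between 0.061 and 0.101 m and horizontal distance between the grasp point and window_c below 0.015 m and z of the grasp point in the frame of window_c between 0.021 and 0.053 m) or (y of timer in the frame of mat above 0 m and y of cassette_d in the frame of mat between 0.061 and 0.101 m and horizontal distance between the grasp point and window_d below 0.015 m and z of the grasp point in the frame of window_d between 0.021 and 0.053 m))), for 0.5 s.
5. the timer's button is pressed down by 3.5 mm or more with the fingers (value of joint stop above 0.0035 m and contact force between the fingers and stop above 0.2 N).
At the end, for the whole second after the job is handed in: All four windows have been pointed at in order and the button pressed after them; the button is up again (under 1 mm), every cassette is within 5 mm of where it lay, and the dropper bottle (upright), rack and carton within 15 mm of where they stood (value of joint stop below 0.001 m and distance of each of cassette_a, cassette_b, cassette_c, cassette_d from where it was at the start of the episode below 0.005 m and distance of each of dropper, rack, carton from where it was at the start of the episode below 0.015 m and angle between dropper's own z axis and vertical below 0.1 rad); the robot touches nothing.
It fails at once if a cassette is touched by the robot (more than 0.3 N) (contact force between any of the fingers, the arm and cassette_a above 0.3 N or contact force between any of the fingers, the arm and cassette_b above 0.3 N or contact force between any of the fingers, the arm and cassette_c above 0.3 N or contact force between any of the fingers, the arm and cassette_d above 0.3 N).
It fails at once if a cassette is shifted by more than 5 mm or lifted (distance of any of cassette_a, cassette_b, cassette_c, cassette_d from where it was at the start of the episode above 0.005 m).
It fails at once if the dropper bottle, rack or carton is moved by more than 15 mm or lifted (distance of any of dropper, rack, carton from where it was at the start of the episode above 0.015 m).
It also fails if it takes over 48 s, if anything falls off the work surface, if the arm or the gripper's body presses on something with over 40 N, if the wrist force passes 120 N, or if a joint passes its speed limit or range.

## Working session

There is one attempt and no reset: what is moved stays moved. The work goes in short steps, Python scripts to look and compute and a tool call to move; the robot and the scene stay as the last step left them, time stands still between calls to the robot, and variables do not carry over. Pictures are saved under pics/ and viewed, and the job is handed in when it is done.

Besides the shell and the picture viewer there is one more tool, called by a JSON object that holds its "api" and its "payload". send_rows: Moves the arm, as the interface text tells. Its arguments: {"type":"object","properties":{"angular":{"type":"array"},"xyz":{"type":"array"},"hand":{"type":"array"},"force":{"type":"number"}},"required":["angular","xyz","hand"]}

```bash
mkdir -p pics; ls
python3 - <<'E'
from rig import robot
import cv2
s=robot.observe(); print(s)
for n in ["scene","side","wrist"]:
    im=robot.snapshot(n); cv2.imwrite(f"pics/{n}0.png",im)
    c=robot.camera_info(n); print(n,c)
E
```

```text
pics
{'t': 0.0, 'joints': array([ 1.21445639e+00,  1.24509213e-01,  1.65164942e+00, -2.52799045e-05,
        1.36751795e+00, -8.25663240e-02]), 'joint_velocities': array([-5.80102985e-04,  1.49864668e-03, -3.53988507e-04,  1.72682340e-04,
        7.66717812e-05,  1.22077568e-03]), 'tau': array([ 7.00593082e-04, -4.23606133e+01, -3.65460491e+01,  3.52044844e-05,
        7.04461461e-03,  1.10888962e-05]), 'position': array([0.1755397 , 0.62521909, 0.2300649 ]), 'ee_rot': array([-2.14751468e-04,  1.36457094e-01,  9.90645434e-01, -1.01967027e-03]), 'contact_force': array([-0.24635965,  0.621937  , -0.66165682]), 'wrist_torque': array([ 0.01000706, -0.0120499 , -0.00394148]), 'width': 1.0018935433445812}
scene {'intrinsics': array([[495.14281442,   0.        , 330.14020808],
       [  0.        , 495.14281442, 244.80232738],
       [  0.        ,   0.        ,   1.        ]]), 'world_from_camera': array([[-0.78362482,  0.45031638, -0.42795712,  1.01111025],
       [ 0.6209362 ,  0.54641553, -0.56202162,  0.50278237],
       [-0.01924512, -0.70614816, -0.70780252,  0.66553183],
       [ 0.
[... 236 characters left out ...]
om_camera': array([[ 0.98358995, -0.12270487,  0.13226613,  0.51735954],
       [-0.18032171, -0.69259716,  0.69842198, -0.54587888],
       [ 0.00590737, -0.71081129, -0.70335795,  0.65318714],
       [ 0.        ,  0.        ,  0.        ,  1.        ]])}
wrist {'intrinsics': array([[355.11304789,   0.        , 319.00200182],
       [  0.        , 355.11304789, 235.67827795],
       [  0.        ,   0.        ,   1.        ]]), 'world_from_camera': array([[ 0.27053463,  0.91908305,  0.28652637,  0.10302428],
       [ 0.96270857, -0.25771964, -0.08229698,  0.64593855],
       [-0.00179428,  0.29810557, -0.95453122,  0.37210343],
       [ 0.        ,  0.        ,  0.        ,  1.        ]])}
```

View pics/scene0.png

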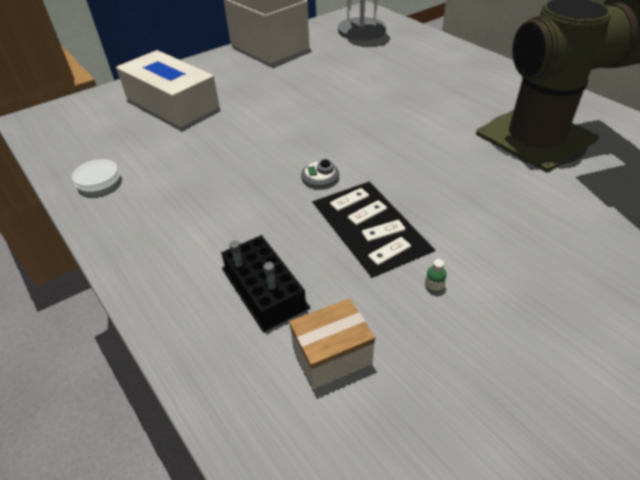

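View pics/side0.png

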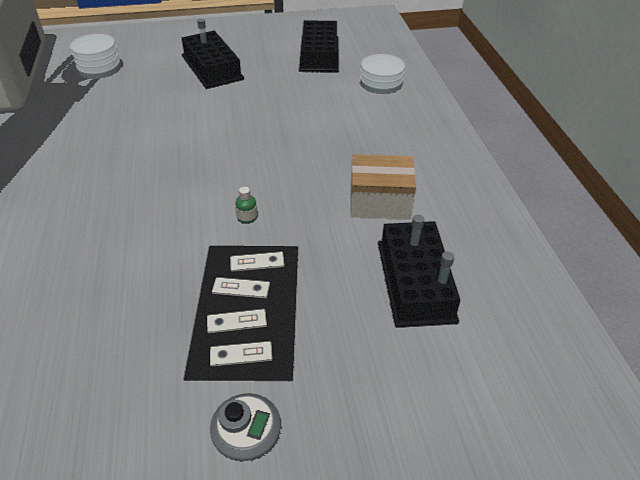

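View pics/wrist0.png

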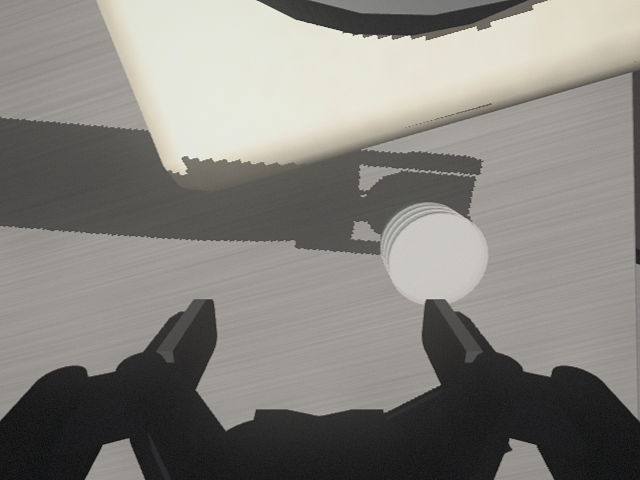

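Side view: the mat is at about (245,312) with the timer at (245,425), at the low-y end. The dropper is at (246,205) at the other end. The windows appear at (247,261), (230,286), (248,319) and (254,351), and the button at (234,412).

```bash
cat > h.py <<'E'
import numpy as np,cv2
from rig import robot
def ray(cam,uv,z):
    c=robot.camera_info(cam);K=c["intrinsics"];T=c["world_from_camera"]
    d=T[:3,:3]@np.linalg.solve(K,[uv[0],uv[1],1.]);o=T[:3,3]
    return o+d*(z-o[2])/d[2]
E
python3 - <<'E'
from h import *
for cam in ["side","scene"]:
    im=robot.snapshot(cam); cv2.imwrite(f"pics/{cam}1.png",im)
    for q,z in [("cassette_a",.009),("mat",.003),("stop_top",.03),("timer",.02),("dropper",.03),("rack",.03),("carton",.03)]:
        for r in robot.regions_of(q,cam)[:6]:
            m=r["mask"].astype(np.uint8); cy,cx=r["centre"]
            # centroid & orientation
            ys,xs=np.nonzero(m); P=np.array([ray(cam,(x,y),z) for x,y in zip(xs[::max(1,len(xs)//300)],ys[::max(1,len(xs)//300)])])
            mean=ray(cam,(xs.mean(),ys.mean()),z)
            w,v=np.linalg.eigh(np.cov(P[:,:2].T)); 
            print(cam,q,round(r["conf"],2),"uv",np.round([xs.mean(),ys.mean()],1),len(xs),"w",np.round(mean,4),"ax",np.round(v[:,1],2),np.round(np.sqrt(12*w),3),"min",P.min(0)[:2].round(3),"max",P.max(0)[:2].round(3))
im=cv2.imread("pics/side1.png"); cv2.imwrite("pics/side1z.png",cv2.resize(im[235:470,180:310],None,fx=2.5,fy=2.5,interpolation=cv2.INTER_CUBIC))
im=cv2.imread("pics/scene1.png"); cv2.imwrite("pics/scene1z.png",cv2.resize(im[150:300,290:460],None,fx=4,fy=4,interpolation=cv2.INTER_CUBIC))
E
```

```text
side cassette_a 0.9 uv [236.5 321.1] 1035 w [ 0.4973 -0.0491  0.009 ] ax [-1.    0.04] [0.031 0.078] min [ 0.459 -0.066] max [ 0.537 -0.033]
side cassette_a 0.89 uv [256.4 261.3] 806 w [0.536  0.0575 0.009 ] ax [-1.    0.06] [0.031 0.08 ] min [0.496 0.04 ] max [0.576 0.075]
side cassette_a 0.88 uv [240.8 287.4] 873 w [0.5083 0.0103 0.009 ] ax [-0.96  0.28] [0.03  0.079] min [ 0.469 -0.014] max [0.548 0.034]
side cassette_a 0.73 uv [240.7 353.5] 1248 w [ 0.4984 -0.1027  0.009 ] ax [-1.    0.08] [0.031 0.081] min [ 0.458 -0.121] max [ 0.539 -0.084]
side mat 0.76 uv [245.6 317.7] 9383 w [ 0.5101 -0.0408  0.003 ] ax [0.19 0.98] [0.157 0.247] min [ 0.423 -0.147] max [0.598 0.106]
side mat 0.17 uv [417.9 274.6] 6845 w [ 0.7707 -0.0059  0.003 ] ax [0.16 0.99] [0.098 0.204] min [ 0.715 -0.102] max [0.827 0.119]
side stop_top 0.62 uv [233.1 411.7] 308 w [ 0.4834 -0.1959  0.03  ] ax [-0.15  0.99] [0.02  0.022] min [ 0.473 -0.208] max [ 0.494 -0.183]
side timer 0.88 uv [244.7 426.8] 3774 w [ 0.4947 -0.2119  0.02  ] ax [0.15 0.99] [0.071 0.073] min [ 0.456 -0.251] max [ 0.535 -0.168]
side rack 0
[... 1163 characters left out ...]
[0.681 0.091] max [0.819 0.227]
scene timer 0.74 uv [320.5 173. ] 794 w [ 0.5012 -0.1943  0.02  ] ax [0.69 0.73] [0.07  0.084] min [ 0.456 -0.237] max [ 0.543 -0.151]
scene timer 0.35 uv [383.  230.2] 499 w [0.5193 0.0232 0.02  ] ax [-0.96  0.28] [0.032 0.081] min [ 0.476 -0.002] max [0.56  0.048]
scene dropper 0.74 uv [435.8 276.7] 556 w [0.536  0.1719 0.03  ] ax [-0.82 -0.57] [0.031 0.066] min [0.5   0.144] max [0.566 0.198]
scene carton 0.87 uv [332.2 342. ] 5225 w [0.7538 0.1634 0.03  ] ax [-0.76 -0.65] [0.11  0.128] min [0.681 0.093] max [0.818 0.228]
scene carton 0.72 uv [349.1 199.2] 389 w [ 0.5178 -0.0786  0.03  ] ax [-1.    0.06] [0.031 0.078] min [ 0.477 -0.096] max [ 0.557 -0.062]
```

View pics/side1z.png

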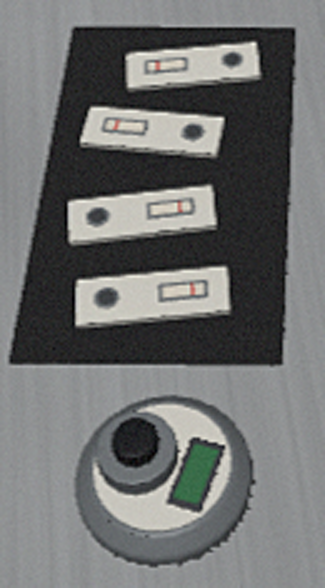

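View pics/scene1z.png

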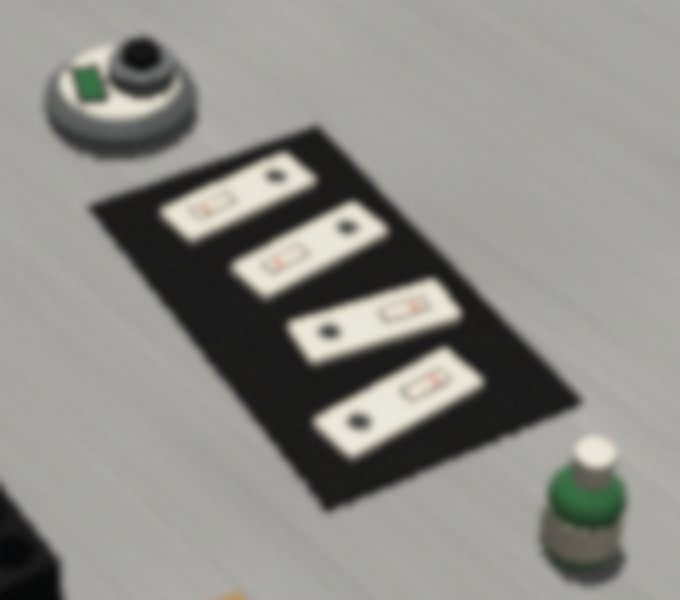

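Run:
```python
from h import *
A=[(246.4,261),(230,285.8),(248.4,318.6),(253.2,351.4)];B=[(396.5,246.2),(391,227.2),(361.5,215),(343.2,201.5)]
for a,b in zip(A,B): 
    p,q=ray("side",a,.009),ray("scene",b,.009);print(p.round(4),q.round(4),((p+q)/2).round(4))
print(ray("side",(234.4,411.4),.041),ray("scene",(325.5,163),.041))
s=robot.observe();print(s["position"],s["ee_rot"],s["t"])
from scipy.spatial.transform import Rotation as R
q=s["ee_rot"];print(R.from_quat([q[1],q[2],q[3],q[0]]).as_matrix().round(3))
```

```text
[0.5211 0.0608 0.009 ] [0.5211 0.0629 0.009 ] [0.5211 0.0619 0.009 ]
[0.4932 0.016  0.009 ] [0.4933 0.0187 0.009 ] [0.4932 0.0174 0.009 ]
[ 0.5138 -0.0478  0.009 ] [ 0.514  -0.0445  0.009 ] [ 0.5139 -0.0461  0.009 ]
[ 0.5148 -0.1024  0.009 ] [ 0.5156 -0.0998  0.009 ] [ 0.5152 -0.1011  0.009 ]
[ 0.48549739 -0.20195865  0.041     ] [ 0.48797902 -0.19271847  0.041     ]
[0.17578492 0.62577003 0.23132781] [1.20747553e-05 1.36470772e-01 9.90644098e-01 1.55346492e-05] 0.95
[[-0.963  0.27   0.   ]
 [ 0.27   0.963  0.   ]
 [-0.     0.    -1.   ]]
```

Farthest cassette first: the order is w1 (0.521, 0.062), w2 (0.493, 0.017), w3 (0.514, -0.046), w4 (0.515, -0.101), then the button near (0.487, -0.197). I'll move to a spot above w1 with the fingers closing on the way.

{"api": "send_rows", "payload": {"angular": [[0,0,0],[0,0,0],[0,0,0],[0,0,0],[0,0,0],[0,0,0],[0,0,0],[0,0,0],[0,0,0],[0,0,0],[0,0,0],[0,0,0],[0,0,0],[0,0,0],[0,0,0],[0,0,0],[0,0,0],[0,0,0]], "xyz": [[-1.5,-1.4,0],[-4.5,-4.2,0],[-8,-7.4,0],[-11.5,-10.7,0],[-15,-13.9,0],[-18.5,-17.2,0],[-22,-20.4,0],[-25.5,-23.7,0],[-29,-26.9,0],[-32.5,-30.1,0],[-36,-33.4,1],[-39.5,-36.6,2],[-43,-39.9,4],[-46,-42.6,6],[-47.8,-44.3,8],[-48.5,-45,9.5],[-48.5,-45,10],[-48.5,-45,10]], "hand": [0,0,0,0,0,0,0,0,0,0,0,0,0,0,0,0,0,0]}}

```text
t: 3.2
position: [0.5205, 0.062, 0.1313]
ee_rot: [-0.0, 0.136, 0.991, 0.0]
contact_force: [-0.1, -0.8, -0.4]
width: -0.0
```

Run:
```python
from h import *
s=robot.observe();print(s["t"],s["position"],s["ee_rot"],s["width"],s["contact_force"],s["joints"].round(2))
im=robot.snapshot("wrist");cv2.imwrite("pics/wrist2.png",im)
im=robot.snapshot("side");cv2.imwrite("pics/side2.png",im)
```

```text
3.2 [0.52052395 0.061974   0.13129216] [-2.07872951e-04  1.36094059e-01  9.90695897e-01  6.30665660e-05] -0.0003901780284043968 [-0.09204496 -0.81393257 -0.37628495] [ 0.02 -0.07  2.02  0.    1.19 -1.28]
```

View pics/wrist2.png

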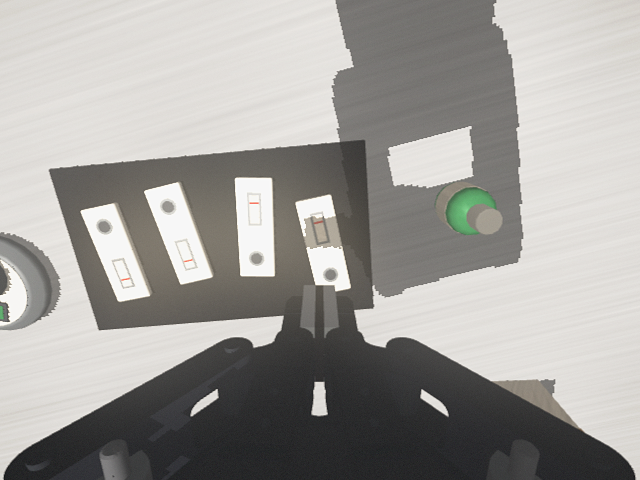

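View pics/side2.png

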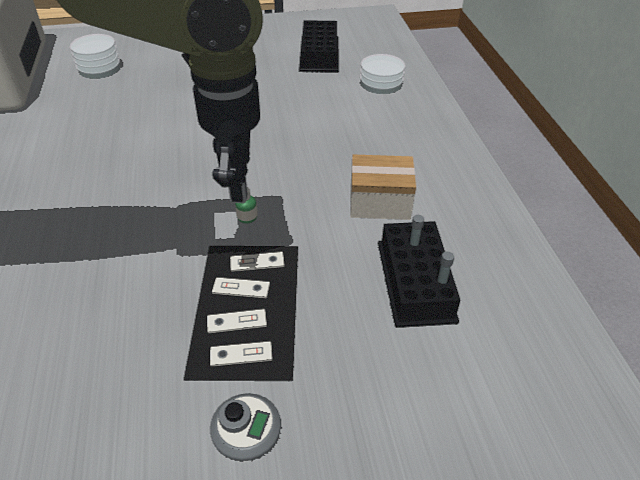

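The wrist view shows windows at about (319,228), (254,208), (186,254) and (122,273). I'll check these against the side and scene estimates.

Run:
```python
from h import *
for uv in [(319,228),(254,208),(186,254),(122,273)]: print(ray("wrist",uv,.009).round(4))
```

```text
[0.5224 0.0618 0.009 ]
[0.4937 0.0183 0.009 ]
[ 0.5146 -0.0457  0.009 ]
[ 0.5159 -0.1017  0.009 ]
```

All three cameras agree to within 2 mm. Next I go down over w1 and pause.

{"api": "send_rows", "payload": {"angular": [[0,0,0],[0,0,0],[0,0,0],[0,0,0],[0,0,0],[0,0,0],[0,0,0],[0,0,0],[0,0,0],[0,0,0],[0,0,0],[0,0,0],[0,0,0],[0,0,0],[0,0,0],[0,0,0]], "xyz": [[-0.1,0,2],[-0.1,0,4.5],[-0.1,0,7],[-0.1,0,9],[-0.1,0,10.2],[-0.1,0,10.6],[-0.1,0,10.6],[-0.1,0,10.6],[-0.1,0,10.6],[-0.1,0,10.6],[-0.1,0,10.6],[-0.1,0,10.6],[-0.1,0,10.6],[-0.1,0,10.6],[-0.1,0,10.6],[-0.1,0,10.6]], "hand": [0,0,0,0,0,0,0,0,0,0,0,0,0,0,0,0]}}

```text
t: 5.3
position: [0.522, 0.0611, 0.0253]
ee_rot: [-0.0, 0.136, 0.991, -0.0]
contact_force: [-0.8, -0.3, -0.1]
width: 0.002
```

Run:
```python
from h import *
im=robot.snapshot("wrist");im2=robot.snapshot("side")
cv2.imwrite("pics/c3.png",np.hstack([cv2.resize(im,(400,300)),cv2.resize(im2[200:440,150:470],(400,300))]))
```

```text
(no output)
```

View pics/c3.png

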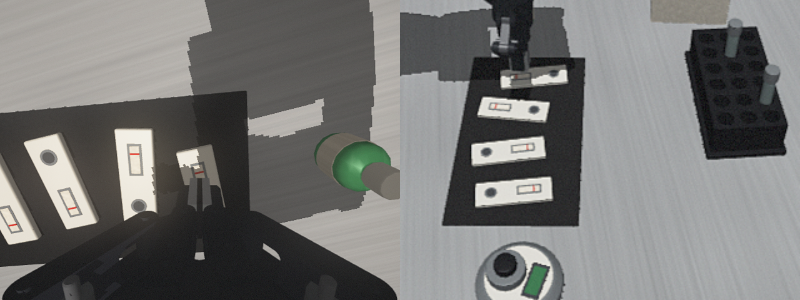

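The fingertips are over the first window, with about 16 mm clearance and no contact. On to w2.

{"api": "send_rows", "payload": {"angular": [[0,0,0],[0,0,0],[0,0,0],[0,0,0],[0,0,0],[0,0,0],[0,0,0],[0,0,0],[0,0,0],[0,0,0],[0,0,0],[0,0,0],[0,0,0],[0,0,0]], "xyz": [[0.3,-0.9,-0.8],[0.8,-2.5,-1],[1.3,-4.1,-0.8],[1.6,-5,0],[1.6,-5,0],[1.6,-5,0],[1.6,-5,0],[1.6,-5,0],[1.6,-5,0],[1.6,-5,0],[1.6,-5,0],[1.6,-5,0],[1.6,-5,0],[1.6,-5,0]], "hand": [0,0,0,0,0,0,0,0,0,0,0,0,0,0]}}

```text
t: 7.15
position: [0.4931, 0.0173, 0.0253]
ee_rot: [-0.0, 0.136, 0.991, 0.0]
contact_force: [-0.2, 0.2, 0.8]
width: 0.0
```

{"api": "send_rows", "payload": {"angular": [[0,0,0],[0,0,0],[0,0,0],[0,0,0],[0,0,0],[0,0,0],[0,0,0],[0,0,0],[0,0,0],[0,0,0],[0,0,0],[0,0,0],[0,0,0],[0,0,0],[0,0,0]], "xyz": [[-0.6,-0.8,-0.8],[-1.6,-2.3,-1],[-2.6,-3.9,-1],[-3.4,-5.1,-0.7],[-3.7,-5.5,0],[-3.7,-5.5,0],[-3.7,-5.5,0],[-3.7,-5.5,0],[-3.7,-5.5,0],[-3.7,-5.5,0],[-3.7,-5.5,0],[-3.7,-5.5,0],[-3.7,-5.5,0],[-3.7,-5.5,0],[-3.7,-5.5,0]], "hand": [0,0,0,0,0,0,0,0,0,0,0,0,0,0,0]}}

```text
t: 9.02
position: [0.5138, -0.0457, 0.0253]
ee_rot: [-0.0, 0.136, 0.991, 0.0]
contact_force: [-0.8, 0.2, -0.1]
width: -0.003
```

{"api": "send_rows", "payload": {"angular": [[0,0,0],[0,0,0],[0,0,0],[0,0,0],[0,0,0],[0,0,0],[0,0,0],[0,0,0],[0,0,0],[0,0,0],[0,0,0],[0,0,0],[0,0,0],[0,0,0],[0,0,0]], "xyz": [[-0.3,-0.8,-0.8],[-0.8,-2.3,-1],[-1.2,-3.7,-1],[-1.6,-4.9,-0.7],[-1.7,-5.3,0],[-1.7,-5.3,0],[-1.7,-5.3,0],[-1.7,-5.3,0],[-1.7,-5.3,0],[-1.7,-5.3,0],[-1.7,-5.3,0],[-1.7,-5.3,0],[-1.7,-5.3,0],[-1.7,-5.3,0],[-1.7,-5.3,0]], "hand": [0,0,0,0,0,0,0,0,0,0,0,0,0,0,0]}}

```text
t: 10.9
position: [0.5159, -0.1013, 0.0254]
ee_rot: [0.0, 0.136, 0.991, -0.0]
contact_force: [0.1, -0.1, -0.0]
width: -0.001
```

Run:
```python
from h import *
im=robot.snapshot("wrist");im2=robot.snapshot("side")
cv2.imwrite("pics/c4.png",np.hstack([cv2.resize(im,(400,300)),cv2.resize(im2[200:440,150:470],(400,300))]))
```

```text
(no output)
```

View pics/c4.png

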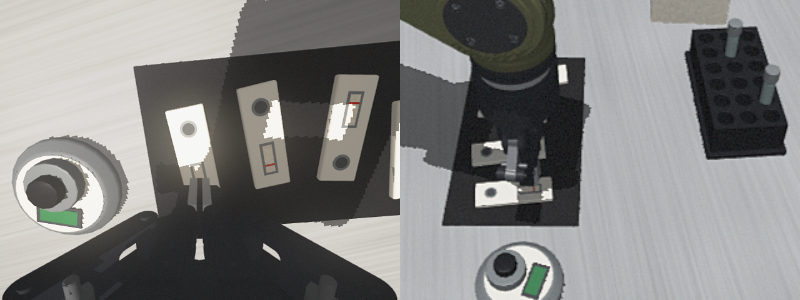

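All four windows are done, and the side view shows the tips over w4. Now I rise and move over the button.

{"api": "send_rows", "payload": {"angular": [[0,0,0],[0,0,0],[0,0,0],[0,0,0],[0,0,0],[0,0,0],[0,0,0],[0,0,0],[0,0,0],[0,0,0]], "xyz": [[0,0,-2],[0,0,-5],[0,-1,-8],[0.1,-3.5,-9],[0.1,-6.5,-9],[0.2,-9,-9],[0.2,-10,-9],[0.2,-10,-9],[0.2,-10,-9],[0.2,-10,-9]], "hand": [0,0,0,0,0,0,0,0,0,0]}}

```text
t: 12.25
position: [0.4871, -0.1963, 0.1153]
ee_rot: [-0.0, 0.136, 0.991, 0.0]
contact_force: [0.6, -0.2, 0.1]
width: -0.0
```

Run:
```python
from h import *
im=robot.snapshot("wrist");cv2.imwrite("pics/wrist5.png",im)
for q in ["stop_top"]:
    for r in robot.regions_of(q,"wrist")[:3]:
        ys,xs=np.nonzero(r["mask"]);print(r["conf"],xs.mean(),ys.mean(),xs.min(),xs.max(),ys.min(),ys.max(),len(xs))
s=robot.observe();print(s["position"],s["t"])
for uv in [(250,250)]:print(ray("wrist",uv,.041))
c=robot.camera_info("wrist");T=np.linalg.inv(c["world_from_camera"]);
for p in [(0.487,-.197,.041,1)]:
    v=c["intrinsics"]@(T@p)[:3];print(v[:2]/v[2])
```

```text
[ 0.48708845 -0.19647109  0.11528371] 12.35
[ 0.47667876 -0.23987035  0.041     ]
[318.25867006 247.62721762]
```

View pics/wrist5.png

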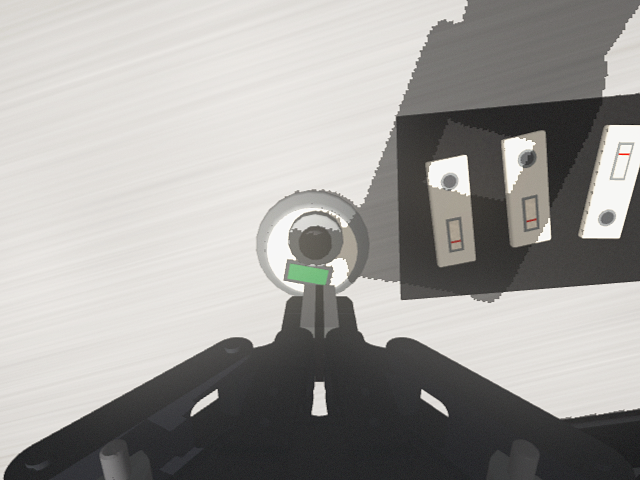

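The wrist view shows the black button centred at about (315.5,243).

Run:
```python
from h import *
im=cv2.imread("pics/wrist5.png");cv2.imwrite("pics/wrist5z.png",cv2.resize(im[180:320,240:390],None,fx=4,fy=4,interpolation=cv2.INTER_CUBIC))
print(ray("wrist",(315.5,243),.041),ray("wrist",(315.5,243),.036))
```

```text
[ 0.48349669 -0.1978547   0.041     ] [ 0.4850962  -0.19835703  0.036     ]
```

View pics/wrist5z.png

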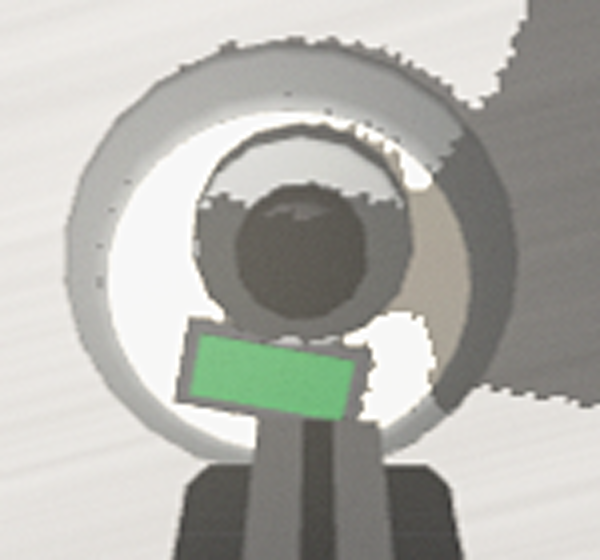

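{"api": "send_rows", "payload": {"angular": [[0,0,0],[0,0,0],[0,0,0],[0,0,0],[0,0,0],[0,0,0],[0,0,0],[0,0,0],[0,0,0],[0,0,0]], "xyz": [[0.2,-0.2,1.5],[0.2,-0.2,3.5],[0.2,-0.2,5.5],[0.2,-0.2,6.7],[0.2,-0.2,7.1],[0.2,-0.2,7.3],[0.2,-0.2,7.5],[0.2,-0.2,7.7],[0.2,-0.2,7.8],[0.2,-0.2,7.8]], "hand": [0,0,0,0,0,0,0,0,0,0]}}

```text
t: 13.6
position: [0.485, -0.1987, 0.0379]
ee_rot: [0.001, 0.136, 0.991, -0.0]
contact_force: [0.5, -1.0, 3.3]
width: 0.001
```

Run:
```python
from h import *
s=robot.observe();print(s["position"],s["contact_force"])
im=robot.snapshot("wrist");im2=robot.snapshot("side")
cv2.imwrite("pics/c6.png",np.hstack([cv2.resize(im[180:330,220:420],(400,300)),cv2.resize(im2[350:470,160:320],(400,300))]))
```

```text
[ 0.4849882  -0.19869041  0.03793154] [ 0.49865725 -1.04318394  3.27512599]
```

View pics/c6.png

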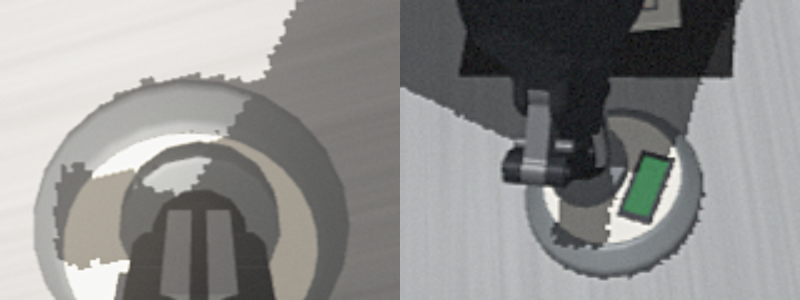

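The tips are on the button, with 3.3 N at z = 0.038. I'll press to the stop at z ≈ 0.035–0.036, hold, then lift well clear.

{"api": "send_rows", "payload": {"angular": [[0,0,0],[0,0,0],[0,0,0],[0,0,0],[0,0,0]], "xyz": [[0,0,0.1],[0,0,0.2],[0,0,0.3],[0,0,0.35],[0,0,0.35]], "hand": [0,0,0,0,0]}}

```text
t: 14.32
position: [0.4851, -0.1987, 0.0358]
ee_rot: [0.0, 0.136, 0.991, -0.0]
contact_force: [-4.2, 1.4, 14.2]
width: 0.001
```

The button has bottomed: 14 N, well above the 4 N spring, at z = 0.0358. Now I lift clear.

{"api": "send_rows", "payload": {"angular": [[0,0,0],[0,0,0],[0,0,0],[0,0,0],[0,0,0],[0,0,0],[0,0,0],[0,0,0],[0,0,0],[0,0,0],[0,0,0]], "xyz": [[0,0,-0.5],[0,0,-2],[0,0,-5],[0,0,-9],[0,0,-13],[0,0,-16],[0,0,-18],[0,0,-18],[0,0,-18],[0,0,-18],[0,0,-18]], "hand": [0,0,0,0,0,0,0,0,0,0,0]}}

```text
t: 15.7
position: [0.4839, -0.1981, 0.2126]
ee_rot: [-0.001, 0.136, 0.991, 0.0]
contact_force: [-0.4, -0.4, 0.5]
width: 0.0
```

Run:
```python
from h import *
s=robot.observe();print(s["position"],s["contact_force"])
im=robot.snapshot("wrist");im2=robot.snapshot("side");im3=robot.snapshot("scene")
cv2.imwrite("pics/c7.png",np.hstack([cv2.resize(im,(400,300)),cv2.resize(im2,(400,300))]))
cv2.imwrite("pics/c8.png",cv2.resize(im3[140:300,290:460],None,fx=3.5,fy=3.5,interpolation=cv2.INTER_CUBIC))
for n,i in [("side",im2),("scene",im3)]:
    d=np.abs(i.astype(int)-cv2.imread(f"pics/{n}1.png")).max(2)
    for nm,(x,y) in {"side":dict(w1=(256,261),w2=(241,287),w3=(236,321),w4=(241,353),dr=(246,205),rack=(418,275),carton=(382,187),but=(234,411)),"scene":dict(w4=(350,199),w3=(367,212),w2=(383,230),w1=(390,250),dr=(436,277),rack=(265,285),carton=(332,342),but=(325,163))}[n].items():
        a=cv2.imread(f"pics/{n}1.png")[y-14:y+14,x-30:x+30].astype(np.float32).mean(2);b=i[y-14:y+14,x-30:x+30].astype(np.float32).mean(2)
        print(n,nm,np.round(cv2.phaseCorrelate(a,b)[0],2),round(d[y-14:y+14,x-30:x+30].mean(),1))
```

```text
[ 0.48394004 -0.19812549  0.21256399] [-0.43821547 -0.38104281  0.47413529]
side w1 [-0.05 -0.01] 26.4
side w2 [-0.01 -0.15] 40.7
side w3 [0.11 0.74] 47.8
side w4 [0.1  0.44] 50.5
side dr [0.01 0.25] 68.0
side rack [ 0.   -0.07] 13.4
side carton [-0.01  0.09] 35.3
side but [0.23 0.04] 33.8
scene w4 [0.08 0.16] 41.6
scene w3 [0.01 0.4 ] 38.7
scene w2 [0.12 0.09] 16.8
scene w1 [-0.06 -0.04] 4.2
scene dr [0.05 0.03] 6.4
scene rack [-0.04 -0.04] 2.3
scene carton [-0.04 -0.04] 6.8
scene but [0.09 0.23] 9.7
```

View pics/c7.png

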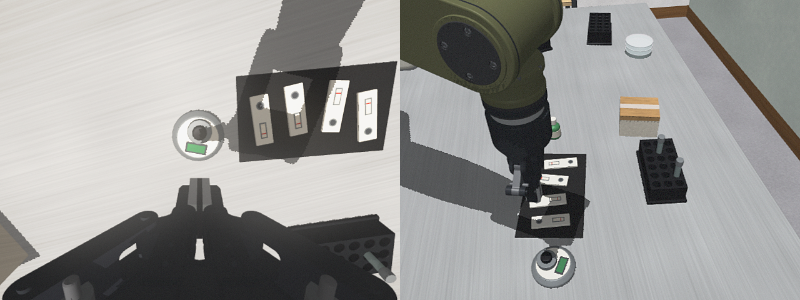

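View pics/c8.png

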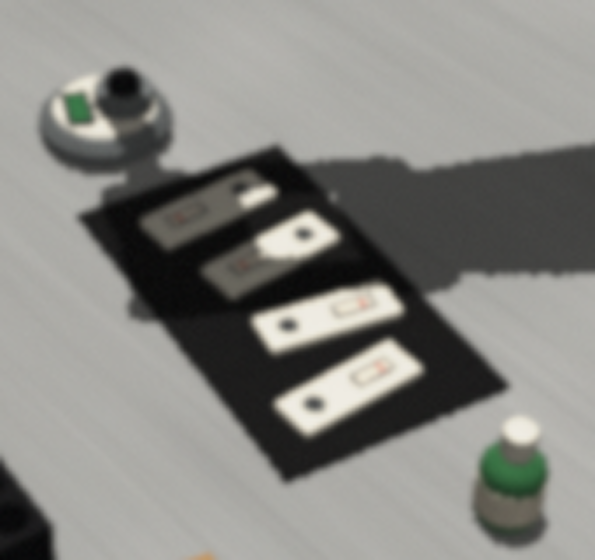

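The arm is clear of everything, and the scene view shows the button up and the cassettes, dropper, rack and carton where they were. I'm handing the job in.

Run:
```python
from rig import robot
print(robot.job_done(), robot.observe()["t"])
```

```text
the job is handed in; nothing more can be done
the job is handed in; nothing more can be done
```

I pointed at all four windows in order, from the dropper end towards the timer. Each pause lasted about a second, with the shut fingertips about 16 mm above the window. I then pressed the timer button to its stop, lifted to z = 0.21 m, and handed the job in at about 16 s; it gave no verdict.

- **Positions:** the side, scene and wrist cameras agreed on the windows to about 4 mm. They agreed less well on the button: side and scene differed by about 9 mm in y. I settled that with a wrist view before pressing.
- **Button press:** the wrist force reached 14 N at z = 0.0358 m, against a 4 N spring and a full-down height of 0.036 m. I inferred full travel from this, because the button's travel can't be read directly.
- **After the press:** the button looked up again in the scene and wrist pictures. The contact force was back to noise level, about 0.5 N.
- **Nothing moved, as far as I can see:** image comparison with the start showed shifts of 0.4 pixel or less in the scene view. The side view gave up to 0.74 pixel for the third and fourth cassettes. The arm and its shadow covered part of the side view, so those figures and its dropper reading are weak.

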